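Blow off a wax part and hold the inspection flap at the mark

ROBOT

A 6-joint arm with a two-finger parallel gripper is mounted at the origin on a cart in front of the work surface, level with it; the furniture and walls round the work are solid. World frame = base frame: x ahead of the robot, y to its left, z up, the work surface at z = 0. Lengths are in mm, angles in rad, forces in N, time in s.
With the tool pointing down it reaches from about 350 to 775 mm from the base axis. Payload 7.3 kg.
Tool frame: the origin (TCP) lies midway between the tips of the shut fingers; the grasp point (between the pads) lies 19 mm behind it; z points along the fingers, y is the direction in which the jaws open and shut (so a half turn about z gives the same grasp; the last joint's range is limited). The gripper opens to 92 mm and grips with 3 to 60 N. Pads are 19 mm wide; open, the fingers measure 130 mm over their backs; the gripper's body (75 mm by 190 mm) begins 47 mm behind the grasp point.
Start: joints at [1.087, 0.342, 1.524, -0, 1.275, -0.146], TCP at [173.978, 495.355, 226.741] pointing down, gripper open.
Joint ranges: [-2.53, 2.53], [-0.77, 2.02], [0.04, 2.7], [-1, 4.14], [0.28, 2.66], [-3.11, 3.11]. Speed limits (rad/s): [2.57, 2.57, 3.14, 3.14, 3.14, 3.14].

INTERFACE

Orientations are given as [roll, pitch, yaw] about the fixed x, y, z axes, in that order (R = Rz(yaw) Ry(pitch) Rx(roll)).
In Python, from plant import sensors, imaging, ticket gives the robot as it stands. The module is installed in compiled form; this text tells all that it offers.
- The arm moves only by the tool arm_command, never from a script. Its argument "increments" is one flat list of numbers, 5 for each row, row after row: the closure, from 0 (fully open) to 1 (shut), then the shift along the tool's x, y, z in mm, then the turn about the tool's z in degrees. In form: [hand, dx, dy, dz, spin, hand, dx, dy, dz, spin, ...]. A call has 1 to 20 rows; each row is the pose to reach, as a shift and turn from the pose commanded when the call began, along the tool's axes at that moment; what a row does not reach only later rows make up. A row lasts 1/8 s, in which the tool goes at most 62.5 mm and 10.7 degrees, less where a joint would pass 70% of its speed; a pose out of reach is approached as far as the arm can. A call with a gripper value outside its range is refused whole. The fingers move at their own pace and stop on an object; the grip force is fixed at half the most. Time passes only in rows, so rows that repeat a pose let the fingers close. It gives the time, the measured TCP pose, the force and the opening at its end, in the units of the state.
- sensors.get_obs(): the state, without advancing time (a new reading comes with each control period).
- imaging.capture(name): name is "side" or "top"; returns the picture (384x512x3 uint8, blue, green, red); there is no depth.
- imaging.calibration(name): a dict with "fx", "fy", "cx", "cy" (pixels), "world_to_cam" (4x4, takes a point from world to camera coordinates). Camera axes: x right, y down, z forward; pixel columns grow to the right and rows downward; lengths in mm; the calibration is good to about 2 mm. A picture is of the moment at which its call begins. calibration takes no time and is no camera call.
- ticket.close_job(): hands the job in, once; it reports no verdict.
The state is a dict: "time": time; "joint_positions": joint angles; "dq": joint speeds; "tau": joint torques, N m; "tool_pos": TCP position; "tcp_rot": TCP orientation; "contact_force": force on the tool from outside, world axes, zero at the start; "moment": the same for the moment, N m; "grip_width": finger opening in mm.
Only numpy, scipy, OpenCV 4.12 (cv2) and the standard library are available. Lean on these libraries where they do the work, as an engineer would, in place of code of your own. Each camera call takes 0.05 s, during which the arm holds its last target. There are 200 camera calls.

TASK

A wax block lies in the small grey blow-off box. With the flap shut, squeeze the air gun's sprung trigger all the way to its grip, keep it squeezed for about half a second and let it spring right back; then lift the box's hinged flap by its front knob until the flap stands in line with the index arm beside it, and finish while still holding the flap steadily there, because it drops when let go. Leave the index arm and everything else on the desk as they are.

Things in the scene. Friction and masses are not known exactly. Their poses are not given: they have to be found in the camera images.
- blow_box: Grey box with an open top closed by the flap, fixed to the desk: 160 mm deep (x), 220 wide (y), 108 high, on a flange of 184 x 236 mm. Origin: centre of its underside. x points away from the robot (yaw within 0.25 rad) from front wall to hinge, y left, z up. A graduated arc (radius 125 mm) stands up beside its +y side, 121 mm from the middle; the air gun stands on its -y side.
- flap_hinge (a point): Middle of the flap's hinge axis, at [80, 0, 115] mm in the box's frame, along the box's far top edge. The axis runs along the box's y.
- flap_knob (a point): Centre of the flap's knob: black barrel, 22 mm diameter, 26 mm long along the box's y (pinch its flat ends, fingers closing along the box's y), on a 10 mm thick neck. It is 195 mm from the hinge, 31 mm out from the flap's front edge, 115 mm above the desk when shut. Its axes turn with the flap: x points from knob to hinge.
- flap (a joint): Angle of the flap, an aluminium frame with a clear window (164 x 220 x 6 mm, about 0.3 kg): 0 shut and level, grows to 1.35 rad as the knob end rises about the hinge. At angle a the knob is at 195 mm * (-cos a, sin a) in box x and z from the hinge. The hinge is free: the flap falls shut when released (1 to 2.5 N at the knob lifts it).
- index_arm (a joint): Angle of the index arm in rad, on the same axis and counted as the flap's: the flap is at the mark when both are equal. Set somewhere between 0.6 and 1.05, clamped (stiff); not to be moved.
- index_tip (a point): Tip of the index arm: a flat steel strip 150 mm long from the hinge axis, 14 mm wide, with a black thumb screw near its tip, just outside the graduated arc, 128 mm to box +y from the middle of the hinge. Its x axis points from the tip to the hinge.
- air_gun: Air blow gun clamped upright, nozzle low, grip upward, on a dark foot 110 x 80 x 8 mm fixed to the desk. Origin: on the desk under the grip's axis; x roughly away from the robot, y towards the box (side of nozzle and trigger). The black grip is 24 x 24 mm, from 80 to 195 mm high; its faces are at y = -12 and +12 mm. Nothing stands above it.
- grip_pinch (a point): Point on the grip's axis at the height at which to squeeze it together with the trigger: [0, 0, 172] mm in the gun's frame; the grip's top is 23 mm higher.
- trigger_pad (a point): Mid-thickness of the trigger lever, 75 mm above its pivot: a steel strip 20 mm wide, 8 thick, on the gun's +y side, hinged at its foot (gun [0, 18, 97] mm), top 189 mm high. Its outer face here: gun y = 33 mm released, 22 squeezed; grip and trigger together 45 mm released, 34 squeezed. Centre the fingers for squeezed, at gun y = +5 mm, closing along gun y.
- trigger (a joint): Angle of the trigger: 0 released, 0.15 rad squeezed fully. Its spring asks for about 3 N at the pad to start and 8 N fully in, and returns it when released.
- solder_spool: Bystander: small spool, 64 mm diameter, 51 high, in front of the box. Origin: centre of its underside.
- wax_block_1: Bystander: wax block 32 x 52 x 20 mm, in front of the box. Origin: centre of its underside.
- wax_block_3: Bystander: wax block 26 x 60 x 14 mm, to the left of the box. Origin: centre of its underside.
- stamp_handle: Bystander: black handle standing upright, 44 mm diameter, 92 high, at the right. Origin: centre of its underside.
- lighter: Bystander: lighter 24 x 76 x 12 mm, at the left front. Origin: centre of its underside.
Things that resemble listed ones, but are neither listed nor needed, are in the scene too. What is shaped like the air_gun but orange is not meant.

How it is judged (in metres and radians):
On the way, in this order (a step that is already met when the one before it is completed fails the run):
1. the trigger is squeezed to the grip, flap shut (value of joint trigger above 0.115 rad and value of joint flap below 0.06 rad), for 0.3 s.
2. the trigger is let go and has sprung back, flap still shut (value of joint trigger below 0.02 rad and contact force between the fingers and air_gun below 0.2 N and value of joint flap below 0.06 rad), for 0.2 s.
3. the flap stands in line with the index arm, held (angle between the x axis of flap_knob and the x axis of index_tip, either way round below 0.06 rad and contact force between the fingers and blow_box above 0.3 N), for 0.3 s.
At the end, for the whole second after the job is handed in: The fingers hold the raised flap, still, within 0.06 rad (3.4 degrees) of the index arm's angle, and the trigger is back out (all of step 3 and value of joint flap above 0.5 rad and velocity of joint flap between -0.05 and 0.05 rad/s and value of joint trigger below 0.02 rad); the arm keeps its last pose, push and grip.
It fails at once if the index arm is pushed out of its place (by more than 8 mm at the tip) (distance of index_tip from where it was at the start of the episode above 0.008 m).
It fails at once if a loose bystander is shifted by more than 30 mm (distance of any of solder_spool, wax_block_1, wax_block_3, stamp_handle, lighter from where it was at the start of the episode above 0.03 m).
It also fails if it takes over 48 s, if anything falls off the work surface, if the arm or the gripper's body presses on something with over 40 N, if the wrist force passes 120 N, or if a joint passes its speed limit or range.

## Working session

There is one attempt and no reset: what is moved stays moved. The work goes in short steps, Python scripts to look and compute and a tool call to move; the robot and the scene stay as the last step left them, time stands still between calls to the robot, and variables do not carry over. Pictures are saved under pics/ and viewed, about 8 in all and at most 12, crops included, and the job is handed in when it is done.

Besides the shell and the picture viewer there is one more tool, called as a command line: name --argument value ..., lists and objects as JSON in quotes. arm_command: Moves the arm, as the interface text tells. Its arguments: {"type":"object","properties":{"increments":{"type":"array","items":{"type":"number"}}},"required":["increments"]}

```bash
mkdir -p pics; python3 - <<'E'
from plant import sensors, imaging, ticket
import cv2,numpy as np
print(sensors.get_obs())
for n in("side","top"):
    im=imaging.capture(n); cv2.imwrite(f"pics/{n}0.png",im)
    c=imaging.calibration(n); print(n,c)
a=[cv2.imread(f"pics/{n}0.png") for n in("side","top")]
E
```

```text
{'time': 0.0, 'joint_positions': array([ 1.08699913e+00,  3.42702448e-01,  1.52502940e+00,  1.34158899e-05,
        1.27541623e+00, -1.46001240e-01]), 'dq': array([-0.00026413, -0.00028892,  0.00017502,  0.00094415, -0.00169394,
       -0.00035813]), 'tau': array([ 8.03439689e-04, -4.31249177e+01, -2.44221961e+01,  7.18295923e-02,
        5.57357760e-02, -1.44264586e-04]), 'tool_pos': array([173.76844421, 494.96507273, 226.0511778 ]), 'tcp_rot': array([-3.14005565e+00, -2.38979633e-04,  2.80379259e+00]), 'contact_force': array([ 0.174773  ,  0.10770554, -0.13268818]), 'moment': array([-0.00863082, -0.06733104,  0.01715272]), 'grip_width': 92.14584328009376}
side {'fx': 496.19329339284997, 'fy': 496.19329339284997, 'cx': 258.88128994786945, 'cy': 195.8439405655012, 'world_to_cam': array([[ 9.75451545e-01, -2.20016940e-01,  9.31821021e-03,
        -5.30898050e+02],
       [-1.23129388e-01, -5.80002129e-01, -8.05255664e-01,
         1.61183684e+02],
       [ 1.82574469e-01,  7.84340536e-01, -5.92854524e-01,
         1.66299518e+03],
       [ 0.00000000e+00,  0.00000000e+00,  0.00000000e+00,
         1.00000000e+00]])}
top {'fx': 482.9780402435457, 'fy': 482.9780402435457, 'cx': 257.5935178189381, 'cy': 189.19997709937743, 'world_to_cam': array([[-1.42890827e-02, -9.99888246e-01, -4.39520981e-03,
         6.61352471e+00],
       [-9.74783831e-01,  1.49090380e-02, -2.22652651e-01,
         5.38376842e+02],
       [ 2.22693297e-01,  1.10287731e-03, -9.74887932e-01,
         1.53444293e+03],
       [ 0.00000000e+00,  0.00000000e+00,  0.00000000e+00,
         1.00000000e+00]])}
```

```bash
python3 - <<'E'
import cv2
for n in("side","top"):
    cv2.imwrite(f"pics/{n}0b.png",cv2.resize(cv2.imread(f"pics/{n}0.png"),(800,600),interpolation=cv2.INTER_CUBIC))
E
```

```text
(no output)
```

View pics/side0b.png

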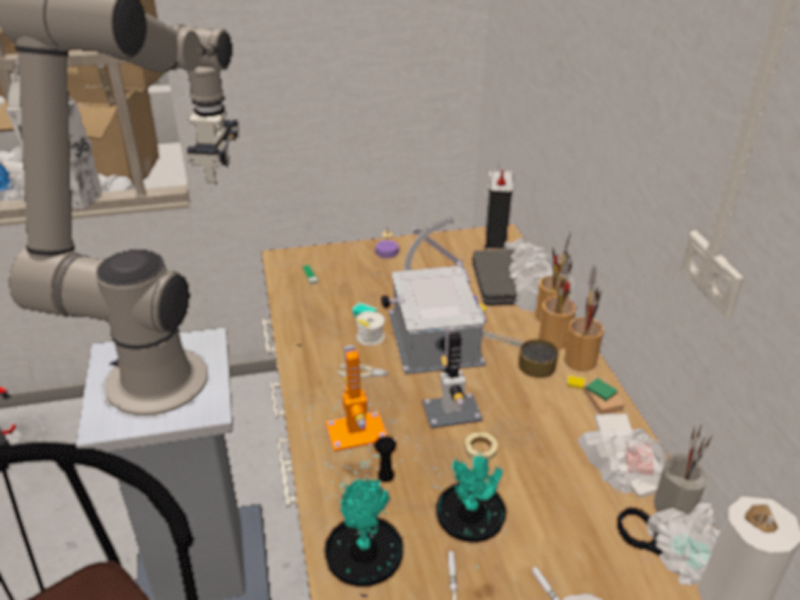

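View pics/top0b.png

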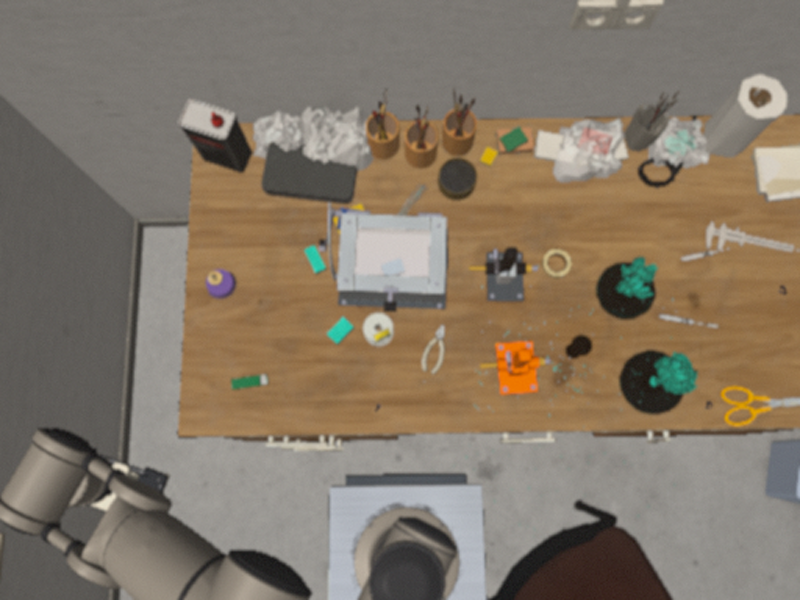

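Side view: grey box at about (437,310), knob at (385,302). There are two gun-shaped things: black at (452,375) and orange at (355,400), which are (505,272) and (517,365) in the top view. The black one next to the box's right side fits the description and the orange one is excluded. I'll confirm this in enlarged crops and measure from them.

```bash
python3 - <<'E'
import cv2
s=cv2.imread("pics/side0.png")[130:275,235:335]; t=cv2.imread("pics/top0.png")[125:205,200:350]
cv2.imwrite("pics/c_side.png",cv2.resize(s,None,fx=4.1,fy=4.1,interpolation=cv2.INTER_CUBIC))
cv2.imwrite("pics/c_top.png",cv2.resize(t,None,fx=5.3,fy=5.3,interpolation=cv2.INTER_CUBIC))
E
```

```text
(no output)
```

View pics/c_side.png

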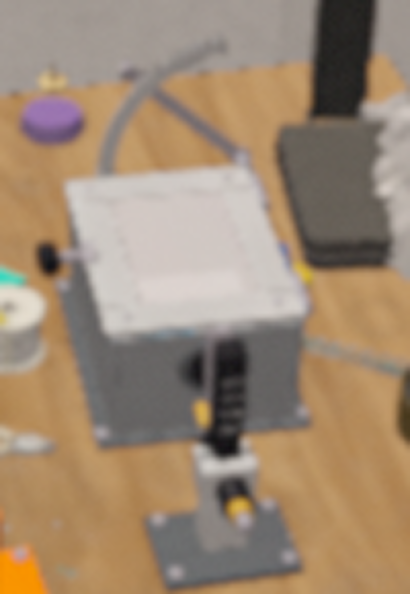

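View pics/c_top.png

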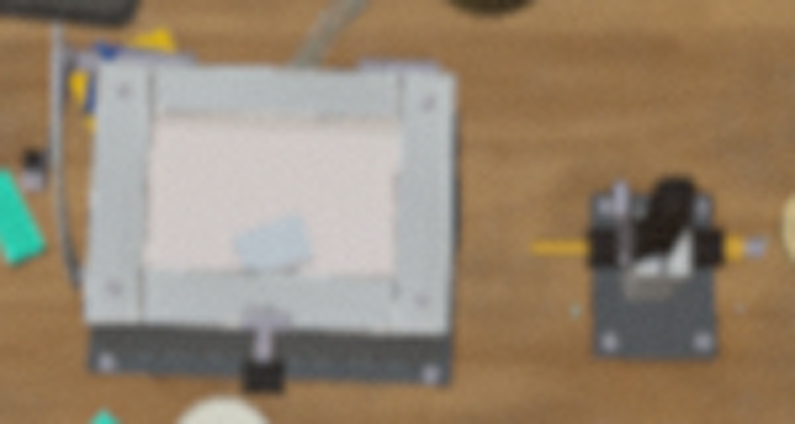

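The crops confirm the black gun: black grip at crop (229,400) in the side view and (676,190) in the top view, with its trigger strip on the box side. The index arm runs from (240,155) to about (125,72) in the side crop. Next is a pose fit from both views.

```bash
cat > h.py <<'E'
import numpy as np
from scipy.optimize import least_squares
from plant import imaging
C={n:imaging.calibration(n) for n in("side","top")}
CR={"side":(4.1,235,130),"top":(5.3,200,125)}
def px(n,u,v):
    s,a,b=CR[n]; return np.array([(u+.5)/s-.5+a,(v+.5)/s-.5+b])
def proj(n,P):
    c=C[n]; q=c["world_to_cam"]@np.append(P,1)
    return np.array([c["fx"]*q[0]/q[2]+c["cx"],c["fy"]*q[1]/q[2]+c["cy"]])
def w(p,P):
    c,s=np.cos(p[2]),np.sin(p[2]); return np.array([p[0]+c*P[0]-s*P[1],p[1]+s*P[0]+c*P[1],P[2]])
def fit(obs,x0):
    r=lambda p:np.concatenate([proj(n,w(p,P))-px(n,u,v) for n,u,v,P in obs])
    return least_squares(r,x0,loss="soft_l1")
def tri(o):  # free triangulation
    return least_squares(lambda P:np.concatenate([proj(n,P)-px(n,u,v) for n,u,v in o]),[550,0,100])
E
python3 - <<'E'
from h import *
np.set_printoptions(precision=2,suppress=True)
F=118
box=[("top",97,66,(80,110,F)),("top",457,72,(80,-110,F)),("top",449,333,(-84,-110,F)),("top",85,325,(-84,110,F)),
("top",264,376,(-115,0,118)),("top",90,372,(-92,118,4)),("top",450,384,(-92,-118,4)),
("side",65,183,(-84,110,F)),("side",240,165,(80,110,F)),("side",305,318,(80,-110,F)),("side",108,332,(-84,-110,F)),
("side",48,258,(-115,0,115)),("side",100,443,(-92,-118,3)),("side",310,425,(92,-118,3))]
b=fit(box,[600,0,0]); print(b.x); print(b.fun.reshape(-1,2))
gun=[("top",676,188,(0,0,195)),("top",620,184,(0,30,189)),("side",229,345,(0,0,195)),("side",229,450,(0,-12,80))]
g=fit(gun,[600,-250,0]); print(g.x); print(g.fun.reshape(-1,2))
print("tri knob",tri([("top",264,376),("side",48,258)]).x,"model",w(b.x,(-115,0,115)))
print("tri gun top",tri([("top",676,188),("side",229,345)]).x)
t=tri([("top",35,162),("side",130,72)]); print("screw",t.x,t.fun)
d=t.x-w(b.x,(80,0,115)); c,s=np.cos(b.x[2]),np.sin(b.x[2]); print(d[0]*c+d[1]*s,-d[0]*s+d[1]*c,d[2])
for a in np.arange(.6,1.1,.05):
    P=w(b.x,(80-150*np.cos(a),128,115+150*np.sin(a)))
    print(a,*[((proj(n,P)-CR[n][1:]+.5)*CR[n][0]-.5).round() for n in C])
E
```

```text
[618.94  19.98  -0.04]
[[-0.22 -0.55]
 [-0.73  0.15]
 [-0.11 -0.1 ]
 [-0.45 -0.54]
 [-0.07  0.33]
 [-0.84  0.5 ]
 [ 0.36  0.2 ]
 [-0.59  0.1 ]
 [ 0.84  0.42]
 [ 0.41 -0.82]
 [-0.16  0.81]
 [-0.15  0.96]
 [-0.5   2.09]
 [ 0.84  0.58]]
[ 595.01 -212.82   -0.17]
[[-0.84  0.28]
 [-0.24  0.09]
 [ 1.11  0.18]
 [-0.29  5.86]]
tri knob [504.7   24.83 119.21] model [504.05  25.08 115.  ]
tri gun top [ 592.79 -214.73  198.31]
screw [608.15 152.68 214.06] [-0.06  1.05  1.18 -0.38]
-96.65843817157399 132.0868123495827 99.0581522596527
0.6 [105.  90.] [ 42. 220.]
0.65 [110.  83.] [ 41. 210.]
0.7000000000000001 [115.  77.] [ 41. 199.]
0.7500000000000001 [121.  71.] [ 40. 188.]
0.8000000000000002 [127.  65.] [ 40. 177.]
0.8500000000000002 [133.  59.] [ 39. 165.]
0.9000000000000002 [140.  54.] [ 39. 152.]
0.9500000000000003 [147.  49.] [ 38. 140.]
1.0000000000000004 [154.  44.] [ 38. 127.]
1.0500000000000003 [162.  40.] [ 38. 114.]
1.1000000000000005 [169.  35.] [ 38. 101.]
```

```bash
python3 - <<'E'
import cv2,numpy as np
s=cv2.imread("pics/side0.png")[135:175,250:305]; t=cv2.imread("pics/top0.png")[155:195,305:343]; u=cv2.imread("pics/side0.png")[210:275,265:312]
r=lambda i,w,h:cv2.resize(i,(w,h),interpolation=cv2.INTER_CUBIC)
# side arm x7.2 ; gun top x10 ; gun side x 4.6
top=np.hstack([r(s,396,288),r(t,380,400)[:288] if 0 else r(t,274,288)])
cv2.imwrite("pics/c2.png",np.vstack([np.hstack([top]),]))
big=np.zeros((600,800,3),np.uint8)
big[:288,:396]=r(s,396,288); big[:400,400:780]=r(t,380,400); big[290:290+305,0:221]=r(u,221,305)
cv2.imwrite("pics/c2.png",big)
from h import *
foot=[("top",596,357,(-1,1)),("top",717,355,(-1,-1)),("side",147,520,(-1,1)),("side",290,500,(1,1)),("side",300,570,(1,-1)),("side",165,583,(-1,-1))]
f=fit([(n,a,b,(55*i,40*j,8)) for n,a,b,(i,j) in foot],[590,-213,0]); print(f.x,f.fun.reshape(-1,2))
E
```

```text
[ 5.93476082e+02 -2.26357384e+02 -4.24927883e-02] [[-0.81175472 -0.6267814 ]
 [-0.14852276  0.37407863]
 [-0.32112925 -0.61015903]
 [-2.34393384  0.367365  ]
 [ 1.5243253   0.38775476]
 [ 0.31999418  1.45790256]]
```

View pics/c2.png

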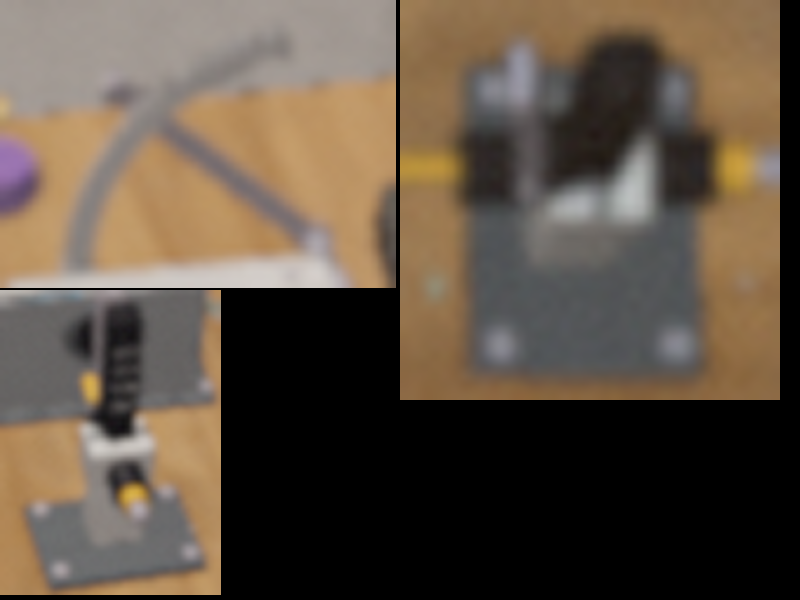

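```bash
python3 - <<'E'
from h import *
b=np.array([618.94,19.98,-.04])
CR.update(a=(7.2,250,135),t=(10,305,155),u=(4.7,265,210)); 
P=lambda k,u,v:(np.array([u,v])+.5)/CR[k][0]-.5+CR[k][1:]
obs=[P("a",u,v) for u,v in((310,232),(240,178),(170,125))]
def res(p):  # angle + radii, small image offset
    return np.concatenate([proj("side",w(b,(80-r*np.cos(p[0]),128,115+r*np.sin(p[0]))))+p[1:3]-o for r,o in zip(p[3:6],obs)]+[p[1:3]*.5])
f=least_squares(res,[.8,0,0,10,60,110]);print("index",f.x,f.cost)
S=[("top","t",500,345,-1,1),("top","t",677,345,-1,-1),("top","t",490,92,1,1),("top","t",677,92,1,-1),("side","u",38,508,-1,1),("side","u",168,492,1,1),("side","u",190,551,1,-1),("side","u",60,570,-1,-1)]
g=least_squares(lambda p:np.concatenate([proj(n,w(p,(p[3]*i,p[4]*j,9)))-P(k,u,v) for n,k,u,v,i,j in S]),[590,-220,0,45,30],loss="soft_l1")
print("foot",g.x,g.fun.round(1))
E
```

```text
index [  0.77078137   0.59224621  -0.75809938   4.17002556  57.21388529
 108.32909712] 0.14316735644468406
foot [ 5.56667760e+02 -3.64876718e+02 -4.22518922e-02  4.21386163e+01
  3.11426611e+01] [  0.6   8.6   1.2   9.    1.1   9.9   0.6  10.3   1.3 -27.7   0.9 -27.8
   1.4 -24.9   1.  -25.2]
```

```bash
python3 - <<'E'
from h import *
CR.update(t=(10,305,155),u=(4.7,265,210)); 
P=lambda k,u,v:(np.array([u,v])+.5)/CR[k][0]-.5+CR[k][1:]
S=[("top","t",500,345,-1,1),("top","t",677,345,-1,-1),("top","t",490,92,1,1),("top","t",677,92,1,-1),("side","u",38,218,-1,1),("side","u",168,202,1,1),("side","u",190,261,1,-1),("side","u",60,280,-1,-1)]
G=[("top","t",620,52,0,0,195),("side","u",122,18,0,0,195),("top","t",520,55,0,30,189)]
g=least_squares(lambda p:np.concatenate([proj(n,w(p,(p[5]+p[3]*i,p[6]+p[4]*j,8)))-P(k,u,v) for n,k,u,v,i,j in S]+[proj(n,w(p,(x,y,z)))-P(k,u,v) for n,k,u,v,x,y,z in G]),[590,-220,0,45,30,0,0],loss="soft_l1")
print("gun",g.x.round(3),g.fun.round(1))
E
```

```text
gun [ 5.93136e+02 -3.34265e+02 -4.60000e-02  4.44530e+01  2.20540e+01
 -9.35900e+00  6.78630e+01] [-26.4   1.1 -31.1   1.5 -25.4   1.3 -31.3   1.6   2.8  12.1   2.5  12.2
   1.3   9.5   1.    8.9  -0.5   0.6  12.1  26.9  -0.7   0.6]
```

```bash
python3 - <<'E'
from h import *
CR.update(t=(10,305,155),u=(4.7,265,210)); 
P=lambda k,u,v:(np.array([u,v])+.5)/CR[k][0]-.5+CR[k][1:]
S=[("top","t",100,345,-1,1),("top","t",277,345,-1,-1),("top","t",90,92,1,1),("top","t",277,92,1,-1),("side","u",38,218,-1,1),("side","u",168,202,1,1),("side","u",190,261,1,-1),("side","u",60,280,-1,-1)]
G=[("top","t",220,52,0,0,195),("side","u",122,18,0,0,195),("top","t",120,55,0,30,189)]
g=least_squares(lambda p:np.concatenate([proj(n,w(p,(p[5]+p[3]*i,p[6]+p[4]*j,8)))-P(k,u,v) for n,k,u,v,i,j in S]+[proj(n,w(p,(x,y,z)))-P(k,u,v) for n,k,u,v,x,y,z in G]),[590,-220,0,45,30,0,0],loss="soft_l1")
print("gun",g.x.round(3),g.fun.round(1))
p=g.x; print("squeeze pt",w(p,(0,5,172)), "tri", )
E
```

```text
gun [ 5.95800e+02 -2.12927e+02 -2.70000e-02  4.52460e+01  3.08750e+01
 -3.00600e+00 -1.13510e+01] [-1.  -0.  -0.6  0.2 -0.4 -0.2 -1.2 -0.   0.4  1.2 -0.2  1.1  0.1  1.6
 -0.   1.4 -0.2  0.3  1.3  0.5 -0.3  0.5]
squeeze pt [ 595.93315387 -207.92832422  172.        ] tri
```

arm_command --increments '[0,-630,-524,-15,-17.5,0,-630,-524,-15,-17.5,0,-630,-524,-15,-17.5,0,-630,-524,-15,-17.5,0,-630,-524,-15,-17.5,0,-630,-524,-15,-17.5,0,-630,-524,-15,-17.5,0,-630,-524,-15,-17.5,0,-630,-524,-15,-17.5,0,-630,-524,-15,-17.5,0,-630,-524,-15,-17.5,0,-630,-524,-15,-17.5,0,-630,-524,-15,-17.5,0,-630,-524,-15,-17.5,0,-630,-524,-15,-17.5,0,-630,-524,-15,-17.5]'

```text
time: 2.1
tool_pos: [594.2, -206.3, 241.8]
tcp_rot: [3.141, -0.0, 3.11]
contact_force: [-0.2, -0.1, -0.2]
grip_width: 92.0
```

```bash
python3 - <<'E'
from plant import imaging
import cv2,numpy as np
s=imaging.capture("side");t=imaging.capture("top");cv2.imwrite("pics/s1.png",s);cv2.imwrite("pics/t1.png",t)
r=lambda i:cv2.resize(i,(400,480),interpolation=cv2.INTER_CUBIC)
cv2.imwrite("pics/v1.png",np.hstack([r(s[160:280,250:350]),r(t[100:220,270:370])]))
E
```

```text
(no output)
```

View pics/v1.png

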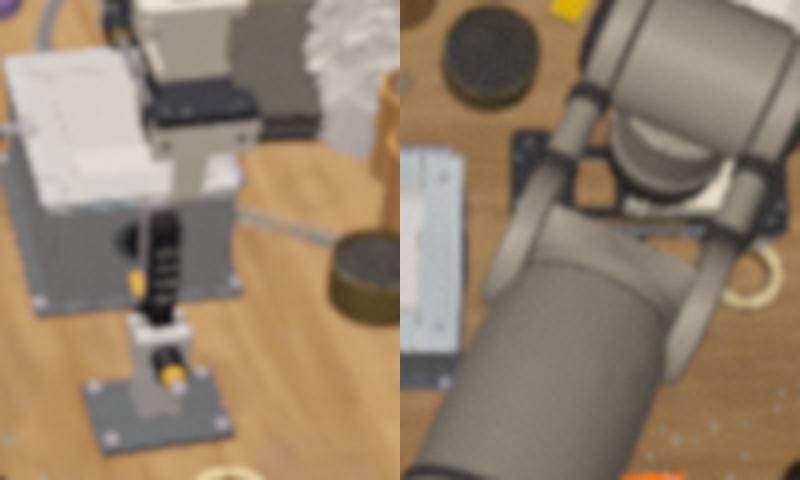

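The side view shows the near finger tip at crop (187,197) and the grip top at (163,212). I'll check that offset against the projection.

```bash
python3 - <<'E'
from h import *
for P in[(594,-257,242),(594,-154,242),(596,-213,195)]: print(P,(proj("side",P)-[250,160])*4)
E
```

```text
(594, -257, 242) [184.85578499 202.1419127 ]
(594, -154, 242) [147.00880467 120.32162129]
(596, -213, 195) [167.67788249 215.76749093]
```

arm_command --increments '[0,3,-1.5,0,0,0,3,-1.5,30,0,0,3,-1.5,60,0,0,3,-1.5,80,0,0,3,-1.5,89,0,0,3,-1.5,89,0]'

```text
time: 2.95
tool_pos: [591.5, -209.0, 152.8]
tcp_rot: [3.141, -0.0, 3.109]
contact_force: [0.2, -0.1, -0.2]
grip_width: 91.5
```

arm_command --increments '[0.75,0,0,0,0,0.75,0,0,0,0,0.75,0,0,0,0,0.75,0,0,0,0,0.75,0,0,0,0,0.75,0,0,0,0]'

```text
time: 3.7
tool_pos: [592.0, -208.5, 153.1]
tcp_rot: [3.141, 0.001, 3.11]
contact_force: [-1.8, -13.4, -1.4]
grip_width: 36.7
```

arm_command --increments '[1,0,-1,0,0,1,0,-1.5,0,0,1,0,-1.5,0,0]'

```text
time: 4.08
tool_pos: [591.9, -210.2, 153.1]
tcp_rot: [3.141, 0.001, 3.11]
contact_force: [-0.2, 4.1, 5.1]
grip_width: 33.2
```

arm_command --increments '[1,0,0,0,0,1,0,0,0,0,1,0,0,0,0]'

```text
time: 4.45
tool_pos: [591.9, -210.1, 153.1]
tcp_rot: [3.141, 0.001, 3.11]
contact_force: [0.7, 4.1, 4.1]
grip_width: 33.1
```

arm_command --increments '[0,0,2,0,0,0,0,2,0,0,0,0,2,0,0,0,0,2,0,0,0,0,2,0,0,0,0,2,0,0,0,0,2,0,0]'

```text
time: 5.32
tool_pos: [591.7, -208.9, 152.8]
tcp_rot: [-3.141, 0.0, 3.109]
contact_force: [-0.4, 0.1, -0.5]
grip_width: 91.1
```

arm_command --increments '[0,0,0,-50,0,0,0,0,-88,0,0,0,0,-88,0,0,40,60,-88,0.5,0,80,120,-88,0.5,0,95,180,-70,0.5,0,95,231,-40,0.5,0,95,231,-10,0.5,0,95,231,3,0.5,0,95,231,3,0.5,0,95,231,3,0.5]'

```text
time: 6.7
tool_pos: [505.1, 24.2, 150.6]
tcp_rot: [-3.141, 0.002, 3.099]
contact_force: [1.0, -0.5, 0.1]
grip_width: 91.8
```

```bash
python3 - <<'E'
from plant import imaging
import cv2,numpy as np
from h import proj
s=imaging.capture("side");t=imaging.capture("top");cv2.imwrite("pics/s2.png",s);cv2.imwrite("pics/t2.png",t)
r=lambda i:cv2.resize(i,(400,480),interpolation=cv2.INTER_CUBIC)
cv2.imwrite("pics/v2.png",np.hstack([r(s[135:255,220:320]),r(t[110:230,200:300])]))
for P in[(504,-26,150),(504,76,150),(504,25,115)]: print(P,(proj("side",P)-[220,135])*4,(proj("top",P)-[200,110])*4)
E
```

```text
(504, -26, 150) [116.74813803 235.43780875] [262.24126758 333.92508516]
(504, 76, 150) [ 92.7349226  167.76386063] [130.93001415 335.88170896]
(504, 25, 115) [104.69826268 234.09652697] [197.52816613 344.31136765]
```

View pics/v2.png

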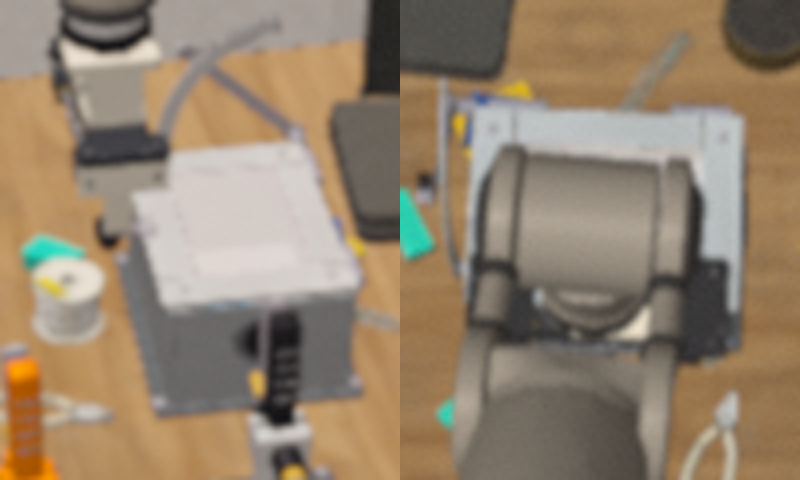

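The side view shows the finger tip at crop (119,235) and the knob at (106,234), both as predicted. The trigger is back out and the flap is shut. I'll descend and pinch.

arm_command --increments '[0,1,0.5,25,0,0,1,0.5,45,0,0,1,0.5,54,0,0,1,0.5,54,0]'

```text
time: 7.3
tool_pos: [503.4, 25.5, 95.9]
tcp_rot: [3.142, -0.0, 3.1]
contact_force: [0.1, 0.6, -0.1]
grip_width: 92.0
```

arm_command --increments '[1,0,0,0,0,1,0,0,0,0,1,0,0,0,0,1,0,0,0,0,1,0,0,0,0,1,0,0,0,0,1,0,0,0,0,1,0,0,0,0]'

```text
time: 8.3
tool_pos: [503.2, 26.5, 95.7]
tcp_rot: [3.14, -0.0, 3.1]
contact_force: [-0.9, 5.3, -0.9]
grip_width: 25.7
```

arm_command --increments '[1,-0.2,0,-9.8,0,1,-1,0,-19.5,0,1,-2.2,0,-29,0,1,-3.9,0,-38.7,0,1,-6,0,-48,0,1,-8.7,0,-57.6,0,1,-11.8,0,-67,0,1,-15.4,0,-76,0,1,-19.4,0,-85,0,1,-24,0,-93.5,0,1,-29,0,-102,0,1,-34,0,-110,0,1,-40,0,-118,0,1,-46,0,-125.6,0,1,-52,0,-133,0,1,-57,0,-138,0,1,-57,0,-138,0,1,-57,0,-138,0]'

```text
time: 10.55
tool_pos: [560.5, 23.5, 234.0]
tcp_rot: [3.141, 0.0, 3.101]
contact_force: [-1.0, 4.0, -2.2]
grip_width: 26.0
```

```bash
python3 - <<'E'
from plant import imaging,sensors
import cv2,numpy as np
s=imaging.capture("side");t=imaging.capture("top");cv2.imwrite("pics/s3.png",s);cv2.imwrite("pics/t3.png",t)
cv2.imwrite("pics/v3.png",cv2.resize(s[100:200,225:325],(600,600),interpolation=cv2.INTER_CUBIC))
o=sensors.get_obs();print(o["tool_pos"],o["contact_force"],o["grip_width"])
E
```

```text
[560.47610712  23.55425176 234.03618715] [-0.71458406  5.00848529 -2.01775156] 25.811481004240424
```

View pics/v3.png

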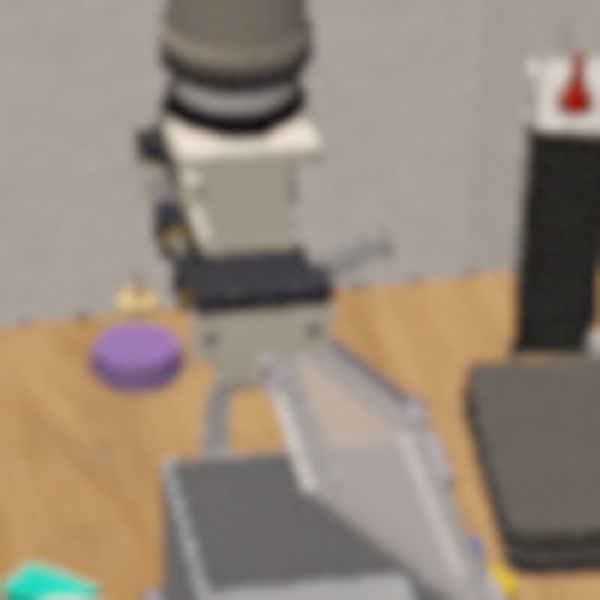

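```bash
python3 - <<'E'
from h import *
import cv2
b=np.array([618.94,19.98,-.04])
f=lambda P,n="side":((proj(n,w(b,P))-[225,100])*6).round()
for a in(.72,.785,.85):
    c,s=np.cos(a),np.sin(a)
    pt=lambda r,y,h=3:(80-r*c+h*s,y,115+r*s+h*c)
    print(a,"flap f+",f(pt(164,110)),"f-",f(pt(164,-110)),"h-",f(pt(0,-110)),"h+",f(pt(0,110)),"idx0",f(pt(0,128,0)),"idx60",f(pt(60,128,0)),"idx110",f(pt(110,128,0)))
s0,s3=cv2.imread("pics/side0.png"),cv2.imread("pics/s3.png"); t0,t3=cv2.imread("pics/top0.png"),cv2.imread("pics/t3.png")
A=cv2.resize(s0[130:175,255:300],(400,400),interpolation=cv2.INTER_CUBIC);B=cv2.resize(s3[150:205,260:315],(400,400),interpolation=cv2.INTER_CUBIC)
cv2.imwrite("pics/v4.png",np.hstack([A,B]))
E
```

```text
0.72 flap f+ [220. 287.] f- [298. 500.] h- [511. 638.] h+ [416. 422.] idx0 [406. 410.] idx60 [337. 362.] idx110 [277. 321.]
0.785 flap f+ [233. 275.] f- [312. 486.] h- [511. 639.] h+ [416. 422.] idx0 [406. 410.] idx60 [341. 357.] idx110 [286. 313.]
0.85 flap f+ [247. 263.] f- [328. 474.] h- [511. 639.] h+ [417. 423.] idx0 [406. 410.] idx60 [346. 353.] idx110 [294. 305.]
```

View pics/v4.png

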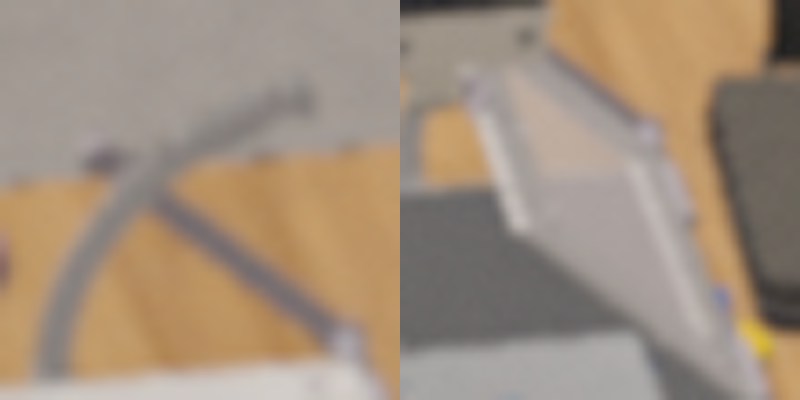

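```bash
python3 - <<'E'
from h import *
import cv2
im=cv2.imread("pics/side0.png").astype(float); b=np.array([618.94,19.98,-.04])
sat=im[:,:,2]-im[:,:,0]; pts=[]
for c in range(276,291):
    e=152.5+(c-273.5)*.754; r=np.arange(int(e)-4,int(e)+6); v=sat[r,c]; wt=np.clip(np.percentile(v,80)-v-8,0,None)
    pts.append((c,(r*wt).sum()/wt.sum()))
pts=np.array(pts); k=np.polyfit(pts[:,0],pts[:,1],1); print("slope",k,"res",np.std(pts[:,1]-np.polyval(k,pts[:,0])))
for dy in(125,128,131):
  for a in np.arange(.68,.9,.03):
    P=[proj("side",w(b,(80-r*np.cos(a),dy,115+r*np.sin(a)))) for r in(5,60,105)]
    print(dy,round(a,2),"slope",round((P[2]-P[0])[1]/(P[2]-P[0])[0],3),"offs",[round(np.polyval(k,p[0])-p[1],2) for p in P])
# top view screw, r~138
for a in(.7,.75,.8,.85):
  print(a,[((proj("top",w(b,(80-r*np.cos(a),y,115+r*np.sin(a))))-[200,125]+.5)*5.3-.5).round() for r,y in((138,134),(150,128))])
E
```

```text
slope [  0.75967318 -54.96939405] res 0.07013616419067678
125 0.68 slope 0.628 offs [np.float64(-1.35), np.float64(-2.8), np.float64(-4.01)]
125 0.71 slope 0.676 offs [np.float64(-1.3), np.float64(-2.2), np.float64(-2.96)]
125 0.74 slope 0.726 offs [np.float64(-1.25), np.float64(-1.6), np.float64(-1.9)]
125 0.77 slope 0.779 offs [np.float64(-1.2), np.float64(-1.01), np.float64(-0.84)]
125 0.8 slope 0.836 offs [np.float64(-1.15), np.float64(-0.41), np.float64(0.22)]
125 0.83 slope 0.897 offs [np.float64(-1.1), np.float64(0.19), np.float64(1.28)]
125 0.86 slope 0.963 offs [np.float64(-1.06), np.float64(0.79), np.float64(2.34)]
125 0.89 slope 1.034 offs [np.float64(-1.01), np.float64(1.38), np.float64(3.4)]
128 0.68 slope 0.628 offs [np.float64(-1.06), np.float64(-2.49), np.float64(-3.7)]
128 0.71 slope 0.676 offs [np.float64(-1.01), np.float64(-1.9), np.float64(-2.65)]
128 0.74 slope 0.726 offs [np.float64(-0.96), np.float64(-1.3), np.float64(-1.59)]
128 0.77 slope 0.78 offs [np.float64(-0.91), np.float64(-0.71), np.float64(-0.54)]
128 0.8 slope 0.837 offs [np.float64(-0.86), np.float6
[... 421 characters left out ...]
p.float64(-2.35)]
131 0.74 slope 0.727 offs [np.float64(-0.66), np.float64(-1.0), np.float64(-1.29)]
131 0.77 slope 0.78 offs [np.float64(-0.61), np.float64(-0.41), np.float64(-0.23)]
131 0.8 slope 0.837 offs [np.float64(-0.57), np.float64(0.19), np.float64(0.82)]
131 0.83 slope 0.898 offs [np.float64(-0.52), np.float64(0.78), np.float64(1.88)]
131 0.86 slope 0.964 offs [np.float64(-0.47), np.float64(1.38), np.float64(2.94)]
131 0.89 slope 1.035 offs [np.float64(-0.42), np.float64(1.97), np.float64(3.99)]
0.7 [array([ 33., 188.]), array([ 41., 200.])]
0.75 [array([ 32., 178.]), array([ 40., 189.])]
0.8 [array([ 31., 168.]), array([ 40., 178.])]
0.85 [array([ 31., 157.]), array([ 39., 166.])]
```

The index arm's image slope gives 0.758 rad and position-based readings give 0.76 to 0.80, so I take about 0.77. The flap is at about 0.787 from the arm's kinematics. I'll make a small trim down, settle, check and hand in.

arm_command --increments '[1,1,0,1,0,1,2,0,2,0,1,2,0,2,0,1,2,0,2,0,1,2,0,2,0,1,2,0,2,0,1,2,0,2,0,1,2,0,2,0]'

```text
time: 11.65
tool_pos: [559.0, 23.6, 232.5]
tcp_rot: [3.141, 0.002, 3.101]
contact_force: [0.5, 5.6, -0.3]
grip_width: 26.0
```

```bash
python3 - <<'E'
from plant import sensors,ticket
import numpy as np
o=sensors.get_obs();print(o["time"],o["tool_pos"],o["contact_force"],o["grip_width"],np.abs(o["dq"]).max())
z=o["tool_pos"][2]-95.7; a=np.arcsin(z/195); print("flap",a)
if 0.74<a<0.8 and 24<o["grip_width"]<28: print(ticket.close_job())
E
```

```text
11.65 [559.02434812  23.61690899 232.53686383] [ 0.48472706  5.61245072 -0.31259657] 25.97471905587804 0.0007831217678558816
flap 0.7778193670157142
the job is handed in; nothing more can be done
None
```

I handed the job in at 11.65 s with the gripper holding the raised flap in line with the index arm; it reports no verdict.

- **Trigger:** I squeezed the black gun's trigger until the fingers stood at 33.2 mm (34 mm nominal when fully in) and held it there for about half a second. After release the finger force was back to about zero. A later picture showed the trigger back out and the flap still shut.
- **Flap:** I pinched the knob by its flat ends (opening 26 mm) and raised it along its arc to about 0.778 rad, worked out from how far the arm had lifted it. At hand-in the arm was still and the grip firm.
- **Index arm angle:** My image readings disagreed slightly. The strip's slope in the side view gave about 0.76 rad, and its thumb screw gave about 0.80. I aimed between them, so the flap should be within about 0.02 rad of the arm, against the 0.06 allowed.
- **Unresolved:** A sideways force of about 5 N remained on the gripper while it held the knob. I took no picture after the final 2 mm trim.
- **Everything else:** I saw no sign of contact with the index arm or the bystanders, but I did not measure them at the end.

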